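# Stand the red tea tin up, gold lid on top

### The arm

A 7-joint arm with a two-finger parallel gripper is mounted at the origin on the work surface. World frame = base frame: x ahead of the robot, y to its left, z up, the work surface at z = 0. Lengths are in mm, angles in rad, forces in N, time in s.
With the tool pointing down it reaches from about 425 to 925 mm from the base axis. Payload 6.8 kg.
Tool frame: the origin (TCP) lies on the centre line of the jaws, within the pads' length; the fingertips stand 11 mm ahead of it and the grasp point (between the pads) lies 8 mm behind it; z points along the fingers, x is the direction in which the jaws open and shut, and the axes are right-handed (so a half turn about z gives the same grasp; the last joint's range is limited). The gripper opens to 85 mm and grips with 20 to 120 N. Pads are 22 mm wide; open, the fingers measure 114 mm over their backs; the gripper's body (76 mm by 85 mm) begins 54 mm behind the grasp point. The pads swing forward as they close: fully open they stand 13 mm farther back than shut.
Start: joints at [-1.325, 0.477, 0.022, 1.555, -0.011, 1.109, -0.083], TCP at [233.861, 633.211, 242.308] pointing down, gripper open.
Joint ranges: [-2.96, 2.96], [-0.34, 2.1], [-1.41, 1.46], [0.24, 2.44], [-1.37, 4.51], [0.17, 1.92], [-2.96, 2.96]. Speed limits (rad/s): [2.39, 2.39, 3.14, 3.14, 3.14, 3.14, 3.14].

### API

Orientations are given as a unit quaternion [w, x, y, z].
In Python, from plant import manip, eyes gives the robot as it stands.
- The arm moves only by the tool move_arm, never from a script. Its arguments are lists of equal length, an entry for each row: "jaw": the finger opening in cm, from 0 to 8.54; "delta_pos": the shift along the tool's x, y, z in cm, a list of three; "twist": the turn about the tool's z in rad. In form: {"jaw": [jaw, ...], "delta_pos": [[dx, dy, dz], ...], "twist": [twist, ...]}. A call has 1 to 20 rows; each row is the pose to reach, as a shift and turn from the pose measured when the call began, along the tool's axes at that moment; what a row does not reach only later rows make up. A row lasts 1/8 s, in which the tool goes at most 62.5 mm and 10.7 degrees, less where a joint would pass 70% of its speed; a pose out of reach is approached as far as the arm can. A call with a gripper value outside its range is refused whole. The fingers move at their own pace and stop on an object; the grip force is fixed at half the most. Time passes only in rows, so rows that repeat a pose let the fingers close. It gives the time, the measured TCP pose, the force and the opening at its end, in the units of the state.
- manip.sense(): the state, without advancing time (a new reading comes with each control period).
- eyes.read_camera(name): name is "side" or "top" or "wrist"; returns a dict with "img" (400x640x3 uint8, red, green, blue), "K" (3x3 intrinsics, pixels), "k1" (the pictures are not rectified: a ray, as slopes to the right and down, at radius r is drawn at 1 + k1 r^2 times it, then the intrinsics apply), "extrinsics" (4x4, takes a point from camera to world coordinates). Camera axes: x right, y down, z forward; pixel columns grow to the right and rows downward; lengths in mm; the calibration is good to about 2 mm. A picture is of the moment at which its call begins. There is no depth.
- manip.close_job(): hands the job in, once; it reports no verdict.
Trained networks look in the newest picture that a camera, given by its name, has taken for a name from the list of things; names that differ only in an ending like _2 or _b are one class to them, and where a whole thing is asked for, a point or a joint stands for the part that bears it (a point fixed in the world has none). Each returns a list of dicts, best first, with "score" (0 to 1); they miss things now and then, are a little off and sometimes report something else, mostly with a low value. They report only what shows in the picture. A call takes as long as a camera call. They do not tell look-alikes from the thing itself.
- eyes.recognise(query, camera): "uv" ([column, row] in pixels, amid what is visible of it).
The state is a dict: "t": time; "joint_pos": joint angles; "qvel": joint speeds; "effort": joint torques, N m; "ee_pos": TCP position; "orientation": TCP orientation; "wrist_force": force on the tool from outside, world axes, zero at the start; "torque": the same for the moment, N m; "width": finger opening in mm.
Only numpy, scipy, OpenCV 4.12 (cv2) and the standard library are available. Lean on these libraries where they do the work, as an engineer would, in place of code of your own. Each camera call takes 0.05 s, during which the arm holds its last target. There are 200 camera calls.

### The job

The red tea tin has toppled over beside the teapot. Tip it a quarter turn up over the edge of its foot so that it stands on the glass with its gold lid on top, on the spot where it lay: keep its foot low at the glass instead of lifting the tin into the air. Leave the green tin and the teapot where they are.

Things in the scene. Friction and masses are not known exactly. Their poses are not given: they have to be found in the camera images.
- red_tin_center (a point): Centre of the red tin: closed rigid box 120 mm long, 60 x 60 mm section, about 0.3 kg, evenly filled. One square end (20 mm deep, fixed) is the gold lid, the other the dark grey foot. Lies on a long side on the glass (z = 0), this point 30 mm up; 60 mm up when it stands. Own x: along the length, foot to lid (lid face at +60 mm, foot at -60 mm). Own y: level, across. Own z: up as it lies.
- red_tin_foot (a point): Centre of the red tin's dark grey square foot face; same axes. Starts 30 mm above the glass, at the glass when the tin stands. The tin's sides are smooth: pinched lightly (3 to 5 N) across its width near the lid, it swings between the fingers as its lid end is raised, so the gripper can keep pointing down; a firm grip turns it with the gripper.
- green_tin_center (a point): Centre of the green tea tin, a bystander of the same size, shape and axes with a gold lid too, lying elsewhere on the glass; leave it alone.
- teapot: White porcelain teapot with a blue lid and band, 120 mm across, 112 mm high, spout along its own +y and handle along its -y (each reaches about 100 mm from the axis); origin at the centre of its underside, z up. Stands at the far side behind the tins; leave it alone.
There are look-alikes about, which are no part of the job. There is more than one size of the part that bears red_tin_center; the job needs the largest.

How it is judged:
By the outcome, as a careful person would: the job done as asked, in the order asked, and still so for the second after the job is handed in, with the robot touching nothing.
It also fails if it takes over 38 s, if anything falls off the work surface, if the arm or the gripper's body presses on something with over 40 N, if the wrist force passes 120 N, or if a joint passes its speed limit or range.

## Working session

There is one attempt and no reset: what is moved stays moved. The work goes in short steps, Python scripts to look and compute and a tool call to move; the robot and the scene stay as the last step left them, time stands still between calls to the robot, and variables do not carry over. Pictures are saved under pics/ and viewed, about 8 in all and at most 12, crops included, and the job is handed in when it is done.

Besides the shell and the picture viewer there is one more tool, called after "Emit:" as a command line: name --pt "numbers of a row" for each row, then --argument value for the rest. move_arm: Moves the arm, as the interface text tells. Its arguments: {"type":"object","properties":{"jaw":{"type":"array","items":{"type":"number"}},"delta_pos":{"type":"array","items":{"type":"array","items":{"type":"number"}}},"twist":{"type":"array","items":{"type":"number"}}},"required":["jaw","delta_pos","twist"]}

```bash
mkdir -p pics; cat > h.py <<'E'
import numpy as np, cv2
from plant import manip, eyes
def ray(c,uv):
    K=np.array(c["K"],float);k=float(c["k1"])
    n=cv2.undistortPoints(np.array([[uv]],float),K,np.array([k,0,0,0,0.]))[0,0]
    E=np.array(c["extrinsics"]);return E[:3,3],E[:3,:3]@np.array([n[0],n[1],1])
def at(c,uv,z):
    o,d=ray(c,uv);return (o+d*(z-o[2])/d[2]).round(1)
def save(c,name,crop=None,s=1):
    im=c["img"][...,::-1]
    if crop: a,b,w,h=crop; im=im[b:b+h,a:a+w]
    cv2.imwrite("pics/"+name,cv2.resize(im,None,fx=s,fy=s,interpolation=cv2.INTER_CUBIC))
E
python3 - <<'E'
from h import *
print(manip.sense())
for n in("top","side"):
    c=eyes.read_camera(n);save(c,n+"1.png");print(n,c["K"],c["k1"],c["extrinsics"])
    for q in("red_tin_center","red_tin_foot","green_tin_center","teapot"):
        for r in eyes.recognise(q,n): print(q,r,at(c,r["uv"],30))
E
```

```text
{'t': 0.0, 'joint_pos': array([-1.32508726,  0.47778439,  0.02233242,  1.55643756, -0.01150486,
        1.10930005, -0.08307879]), 'qvel': array([-1.89830909e-03, -3.96758805e-05, -7.24225881e-04,  1.75805264e-04,
       -3.09245656e-04,  1.06828654e-03, -6.30401063e-04]), 'effort': array([ 1.47312508e-04, -5.96462166e+01,  1.60811171e+00, -2.81203687e+01,
        1.24218801e-02,  9.28226887e-03, -2.67759003e-05]), 'ee_pos': array([233.68017665, 632.65778114, 241.34195303]), 'orientation': array([ 5.65146565e-04,  8.20496190e-01,  5.71651284e-01, -7.01304608e-04]), 'wrist_force': array([0.06587758, 0.48296582, 0.85976828]), 'torque': array([ 0.00113454, -0.0029933 ,  0.01336029]), 'width': 85.4569446014266}
top [[445.86854899   0.         317.74977672]
 [  0.         445.86854899 203.11565198]
 [  0.           0.           1.        ]] -0.07167461338539657 [[ 1.10358102e-02 -9.97088369e-01  7.54519425e-02  5.24093992e+02]
 [-9.99567457e-01 -1.30573306e-02 -2.63515504e-02 -4.13617781e+01]
 [ 2.72600254e-02 -7.51284956e-02 -9.96801184e-01  9.87754178e+02]
 [ 0.00000000e+00  0.00000000e
[... 1016 characters left out ...]
0.00000000e+00  1.00000000e+00]]
red_tin_center {'uv': [395.6, 166.8], 'score': 0.76} [ 573.1 -322.3   30. ]
red_tin_center {'uv': [376.7, 195.0], 'score': 0.74} [ 546.7 -200.1   30. ]
red_tin_center {'uv': [453.2, 198.9], 'score': 0.64} [ 405.1 -294.5   30. ]
red_tin_foot {'uv': [454.1, 202.6], 'score': 0.94} [ 397.6 -283.8   30. ]
red_tin_foot {'uv': [375.0, 193.1], 'score': 0.91} [ 553.6 -203.6   30. ]
red_tin_foot {'uv': [393.1, 168.1], 'score': 0.68} [ 574.9 -313.8   30. ]
green_tin_center {'uv': [290.6, 291.3], 'score': 0.98} [511.1 127.   30. ]
green_tin_center {'uv': [375.5, 193.5], 'score': 0.52} [ 551.9 -203.    30. ]
teapot {'uv': [241.6, 189.2], 'score': 0.56} [804.  -23.8  30. ]
```

View pics/top1.png

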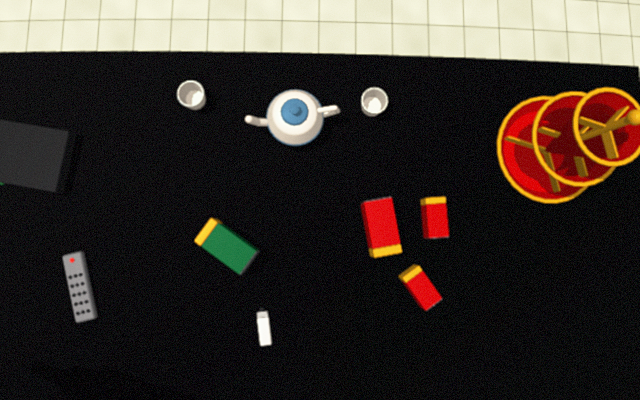

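View pics/side1.png

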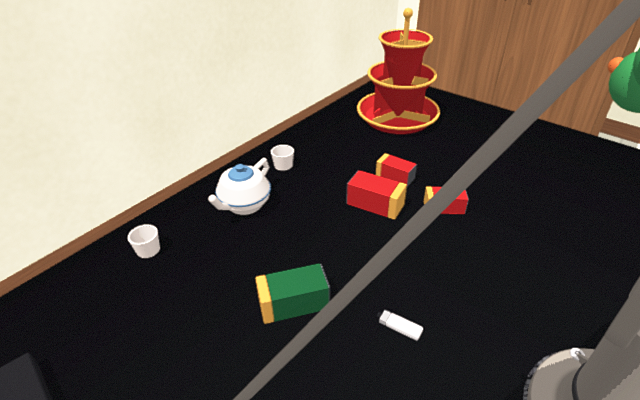

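The top view shows the large red tin at about (381,226). Its gold lid is at (385,251), towards the robot, and its foot is at (378,200). Two smaller red tins lie at (435,218) and (420,287). Green tin is at (227,246) and the teapot at (294,117).

```bash
cat >> h.py <<'E'
def redtin(c,box,z=60):
    a,b,w,h=box
    hsv=cv2.cvtColor(c["img"],cv2.COLOR_RGB2HSV);H,S,V=cv2.split(hsv)
    m=((S>120)&(V>110)&((H<35)|(H>172))).astype(np.uint8)
    k=np.zeros_like(m);k[b:b+h,a:a+w]=m[b:b+h,a:a+w]
    cs=max(cv2.findContours(k,cv2.RETR_EXTERNAL,cv2.CHAIN_APPROX_NONE)[0],key=cv2.contourArea)
    P=np.array([at(c,p[0].astype(float),z)[:2] for p in cs],np.float32)
    return cv2.minAreaRect(P),cv2.boxPoints(cv2.minAreaRect(P)).round(1)
E
python3 - <<'E'
from h import *
c=eyes.read_camera("top");print(redtin(c,(350,185,65,85)))
save(c,"top2.png",(340,180,120,140),4)
c=eyes.read_camera("side");print(redtin(c,(338,165,70,60)))
for r in [(380,251),(400,247)]:pass
E
```

```text
(((545.923583984375, -198.75196838378906), (119.52098846435547, 68.05108642578125), 10.83226203918457), array([[ 480.8, -176.6],
       [ 493.6, -243.4],
       [ 611. , -220.9],
       [ 598.2, -154.1]], dtype=float32))
(((544.3904418945312, -191.90560913085938), (128.4992218017578, 197.04014587402344), 26.26315689086914), array([[ 443.2, -132. ],
       [ 530.4, -308.7],
       [ 645.6, -251.8],
       [ 558.4,  -75.1]], dtype=float32))
```

View pics/top2.png

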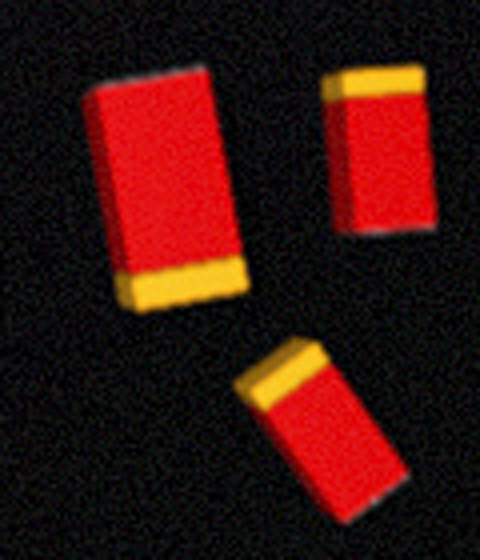

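```bash
python3 - <<'E'
from h import *
c=eyes.read_camera("top")
P=np.array([at(c,((u-1.5)/4+340,(v-1.5)/4+180),60)[:2] for u,v in[(102,86),(208,67),(250,290),(138,311)]])
print(P,P.mean(0),np.linalg.norm(P-np.roll(P,-1,0),axis=1))
d=(P[2]+P[3]-P[0]-P[1]);print(np.degrees(np.arctan2(d[1],d[0])))
# small tins right corners
print([at(c,((u-1.5)/4+340,(v-1.5)/4+180),z) for u,v,z in[(338,232,0),(325,95,0),(240,385,0)]])
E
```

```text
[[ 599.8 -165.2]
 [ 610.6 -221.2]
 [ 494.  -243.3]
 [ 482.7 -184.4]] [ 546.775 -203.525] [ 57.03192089 118.6759032   59.9741611  118.66360015]
-169.97803470295838
[array([ 524.7, -306.1,    0. ]), array([ 601.3, -299.1,    0. ]), array([ 439.6, -250.7,    0. ])]
```

```bash
cat >> h.py <<'E'
from scipy.spatial.transform import Rotation as R
def delta(p,ang=None):
    "cm shift in tool axes to world TCP p; twist to bring tool x to world angle ang (deg)"
    s=manip.sense();M=R.from_quat(np.roll(s["orientation"],-1)).as_matrix()
    a=np.degrees(np.arctan2(M[1,0],M[0,0]))
    tw=None if ang is None else round(np.radians(a-ang),3)
    return (M.T@(np.array(p)-s["ee_pos"])/10).round(2),tw
def brief():
    s=manip.sense();print({k:np.round(s[k],2) for k in("t","ee_pos","wrist_force","width","joint_pos")},R.from_quat(np.roll(s["orientation"],-1)).as_matrix().round(3).tolist())
E
python3 - <<'E'
from h import *
brief();print(delta((480,350,220),100.4),delta((560,80,200),100.4),delta((502.5,-211.6,130),100.4))
E
```

```text
{'t': np.float64(0.65), 'ee_pos': array([233.85, 633.24, 242.35]), 'wrist_force': array([-0.38,  0.22,  0.83]), 'width': np.float64(85.49), 'joint_pos': array([-1.33,  0.48,  0.02,  1.56, -0.01,  1.11, -0.08])} [[0.346, 0.938, 0.0], [0.938, -0.346, 0.0], [0.0, -0.0, -1.0]]
(array([-18.04,  32.9 ,   2.23]), np.float64(-0.535)) (array([-40.6 ,  49.76,   4.23]), np.float64(-0.535)) (array([-69.95,  54.47,  11.23]), np.float64(-0.535))
```

Emit:
move_arm --jaw '[8.5, 8.5, 8.5, 8.5, 8.5, 8.5, 8.5, 8.5, 8.5, 8.5, 8.5, 8.5, 8.5, 8.5, 8.5, 8.5, 8.5, 8.5]' --pt "-3 5.5 0" --pt "-6 11 0" --pt "-9 16.5 0.5" --pt "-12 22 1" --pt "-15 27.5 1.5" --pt "-18 32.9 2.2" --pt "-22.5 36.3 2.6" --pt "-27 39.7 3" --pt "-31.6 43 3.4" --pt "-36 46.4 3.8" --pt "-40.6 49.8 4.2" --pt "-46 50.7 5.5" --pt "-51.5 51.6 6.8" --pt "-57 52.4 8" --pt "-62 53.2 9.4" --pt "-66.5 54 10.4" --pt "-69.9 54.5 11.2" --pt "-69.9 54.5 11.2" --twist '[0, -0.05, -0.1, -0.15, -0.2, -0.25, -0.3, -0.35, -0.4, -0.45, -0.5, -0.53, -0.535, -0.535, -0.535, -0.535, -0.535, -0.535]'

```text
t: 2.9
ee_pos: [501.5, -214.6, 129.9]
orientation: [-0.0, 0.642, 0.766, -0.001]
wrist_force: [-0.1, -0.2, -0.3]
width: 84.9
```

```bash
python3 - <<'E'
from h import *
brief();print(delta((502.5,-211.6,24),100.4))
c=eyes.read_camera("wrist");save(c,"w1.png")
print(at(c,(320,200),60))
E
```

```text
{'t': np.float64(2.9), 'ee_pos': array([ 501.47, -214.64,  129.92]), 'wrist_force': array([-0.1 , -0.22, -0.26]), 'width': np.float64(84.89), 'joint_pos': array([ 0.13,  0.41,  0.2 ,  1.98, -0.11,  0.77,  2.14])} [[-0.175, 0.985, -0.001], [0.985, 0.175, -0.001], [-0.001, -0.001, -1.0]]
(array([ 0.29,  0.17, 10.59]), np.float64(-0.006))
[ 486.7 -218.9   60. ]
```

View pics/w1.png

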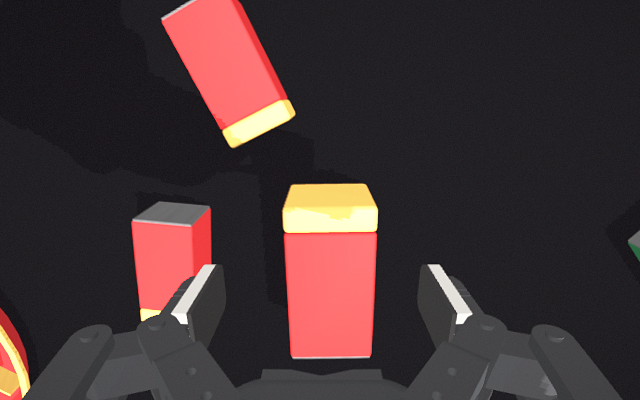

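```bash
python3 - <<'E'
from h import *
c=eyes.read_camera("wrist");print(np.array(c["extrinsics"])[:3,3])
for uv in[(284,208),(377,208),(371.5,357),(291,357)]:print(uv,at(c,uv,60))
E
```

```text
[ 425.86742132 -227.1570181   260.58499367]
(284, 208) [ 497.  -237.8   60. ]
(377, 208) [ 486.7 -180.8   60. ]
(371.5, 357) [ 600.9 -157.8   60. ]
(291, 357) [ 611.3 -216.4   60. ]
```

Emit:
move_arm --jaw '[8.5, 8.5, 8.5, 8.5, 8.5, 7.5, 6.5, 6.3, 6.3, 6.3]' --pt "0.5 0.3 2" --pt "0.56 0.34 5" --pt "0.56 0.34 8" --pt "0.56 0.34 10" --pt "0.56 0.34 10.6" --pt "0.56 0.34 10.6" --pt "0.56 0.34 10.6" --pt "0.56 0.34 10.6" --pt "0.56 0.34 10.6" --pt "0.56 0.34 10.6" --twist '[-0.01, -0.01, -0.01, -0.01, -0.01, -0.01, -0.01, -0.01, -0.01, -0.01]'

```text
t: 4.25
ee_pos: [506.2, -205.5, 24.9]
orientation: [0.001, 0.637, 0.771, 0.0]
wrist_force: [0.6, -3.3, 2.1]
width: 63.0
```

```bash
python3 - <<'E'
from h import *
brief()
c=eyes.read_camera("wrist");save(c,"w2.png")
E
```

```text
{'t': np.float64(4.25), 'ee_pos': array([ 506.2 , -205.49,   24.92]), 'wrist_force': array([ 0.64, -3.26,  2.14]), 'width': np.float64(63.03), 'joint_pos': array([ 0.15,  0.58,  0.15,  2.02, -0.16,  0.55,  2.18])} [[-0.189, 0.982, 0.002], [0.982, 0.189, -0.0], [-0.001, 0.002, -1.0]]
```

View pics/w2.png

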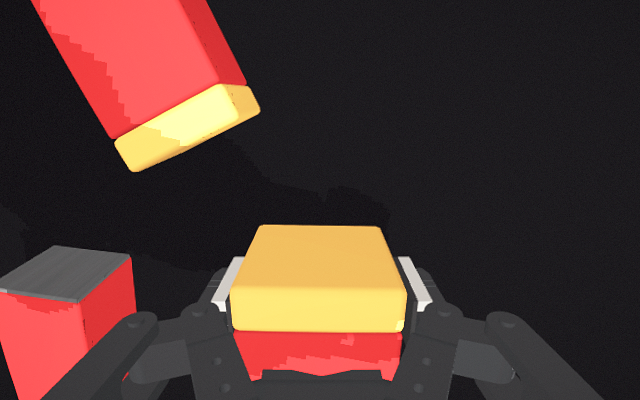

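Emit:
move_arm --jaw '[6.15, 6.05, 6.0, 5.97, 5.97, 5.97]' --pt "0 0 0" --pt "0 0 0" --pt "0 0 0" --pt "0 0 0" --pt "0 0 0" --pt "0 0 0" --twist '[0, 0, 0, 0, 0, 0]'

```text
t: 5.05
ee_pos: [505.9, -205.7, 25.0]
orientation: [0.001, 0.637, 0.771, 0.0]
wrist_force: [0.1, -3.3, 4.8]
width: 60.1
```

Emit:
move_arm --jaw '[5.97, 5.97, 5.97, 5.97, 5.97]' --pt "0 0.1 -0.3" --pt "0 0.2 -0.6" --pt "0 0.34 -0.9" --pt "0 0.34 -0.9" --pt "0 0.34 -0.9" --twist '[0, 0, 0, 0, 0]'

```text
t: 5.68
ee_pos: [509.1, -204.9, 33.9]
orientation: [0.001, 0.637, 0.771, 0.0]
wrist_force: [-0.0, -0.5, -3.1]
width: 60.1
```

```bash
python3 - <<'E'
from h import *
brief()
c=eyes.read_camera("wrist");save(c,"w3.png",(150,180,340,220),1)
d=eyes.read_camera("side");save(d,"s3.png",(330,140,100,90),3)
a=cv2.imread("pics/w3.png");b=cv2.imread("pics/s3.png")
h=270;z=np.zeros((h,660,3),np.uint8);z[:220,:340]=a;z[:270,350:650]=b;cv2.imwrite("pics/m3.png",z)
E
```

```text
{'t': np.float64(5.68), 'ee_pos': array([ 509.1 , -204.88,   33.86]), 'wrist_force': array([-0.01, -0.51, -3.08]), 'width': np.float64(60.06), 'joint_pos': array([ 0.15,  0.57,  0.16,  2.01, -0.16,  0.57,  2.17])} [[-0.189, 0.982, 0.001], [0.982, 0.189, -0.0], [-0.0, 0.001, -1.0]]
```

View pics/m3.png

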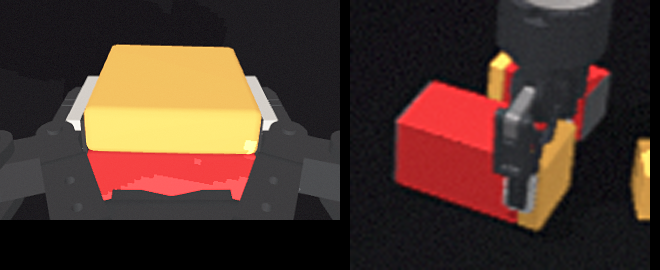

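The tin came up level: the view is unchanged and the force is about the whole weight. I'll loosen the pinch a little at a time.

Emit:
move_arm --jaw '[5.985, 5.99, 5.995, 5.995]' --pt "0 0 0" --pt "0 0 0" --pt "0 0 0" --pt "0 0 0" --twist '[0, 0, 0, 0]'

```text
t: 6.28
ee_pos: [509.1, -205.0, 33.8]
orientation: [0.001, 0.637, 0.771, 0.0]
wrist_force: [-0.5, 0.4, -3.8]
width: 59.7
```

Emit:
move_arm --jaw '[6.0, 6.005, 6.01, 6.01]' --pt "0 0 0" --pt "0 0 0" --pt "0 0 0" --pt "0 0 0" --twist '[0, 0, 0, 0]'

```text
t: 6.78
ee_pos: [509.1, -205.0, 33.8]
orientation: [0.001, 0.637, 0.771, 0.0]
wrist_force: [0.3, -0.2, -3.2]
width: 60.3
```

```bash
cat >> h.py <<'E'
def lidrow(c):
    "wrist: rows of the lid's far edge and lid/red border near column 318, and lid widths"
    hsv=cv2.cvtColor(cv2.medianBlur(c["img"],5),cv2.COLOR_RGB2HSV)
    g=(hsv[...,0]>14)&(hsv[...,0]<36)&(hsv[...,1]>70)&(hsv[...,2]>80);r=((hsv[...,0]<10)|(hsv[...,0]>170))&(hsv[...,1]>70)&(hsv[...,2]>80)
    return [np.flatnonzero(m[200:,318])[[0,-1]]+200 if m[200:,318].any() else None for m in(g,r)]
E
python3 - <<'E'
from h import *
print([(np.round(manip.sense()["width"],2)) for _ in range(3)])
print(lidrow({"img":cv2.imread("pics/w2.png")[...,::-1].copy()}),lidrow(eyes.read_camera("wrist")));brief()
E
```

```text
[np.float64(60.29), np.float64(60.29), np.float64(60.29)]
[array([225, 331]), array([332, 375])] [array([225, 332]), array([333, 375])]
{'t': np.float64(6.82), 'ee_pos': array([ 509.08, -204.98,   33.83]), 'wrist_force': array([ 0.98,  0.72, -3.93]), 'width': np.float64(60.22), 'joint_pos': array([ 0.15,  0.57,  0.16,  2.01, -0.16,  0.57,  2.17])} [[-0.189, 0.982, 0.001], [0.982, 0.189, -0.0], [-0.0, 0.001, -1.0]]
```

Emit:
move_arm --jaw '[6.015, 6.02, 6.02]' --pt "0 0 0" --pt "0 0 0" --pt "0 0 0" --twist '[0, 0, 0]'

```text
t: 7.2
ee_pos: [509.1, -205.0, 33.8]
orientation: [0.001, 0.637, 0.771, 0.0]
wrist_force: [0.7, -1.1, -3.6]
width: 60.7
```

```bash
python3 - <<'E'
from h import *
print(lidrow(eyes.read_camera("wrist")));brief()
E
```

```text
[array([225, 332]), array([333, 375])]
{'t': np.float64(7.25), 'ee_pos': array([ 509.09, -204.97,   33.83]), 'wrist_force': array([ 0.14,  0.48, -3.11]), 'width': np.float64(60.71), 'joint_pos': array([ 0.15,  0.57,  0.16,  2.01, -0.16,  0.57,  2.17])} [[-0.189, 0.982, 0.001], [0.982, 0.189, -0.0], [-0.0, 0.001, -1.0]]
```

Emit:
move_arm --jaw '[6.03, 6.04, 6.04]' --pt "0 0 0" --pt "0 0 0" --pt "0 0 0" --twist '[0, 0, 0]'

```text
t: 7.62
ee_pos: [509.4, -205.1, 34.1]
orientation: [0.001, 0.637, 0.771, 0.0]
wrist_force: [0.7, -0.9, -0.2]
width: 60.4
```

```bash
python3 - <<'E'
from h import *
print(lidrow(eyes.read_camera("wrist")));brief()
E
```

```text
[array([215, 310]), array([311, 375])]
{'t': np.float64(7.68), 'ee_pos': array([ 509.35, -205.07,   34.05]), 'wrist_force': array([ 0.48, -0.44, -0.82]), 'width': np.float64(60.29), 'joint_pos': array([ 0.15,  0.57,  0.16,  2.01, -0.16,  0.57,  2.17])} [[-0.189, 0.982, 0.002], [0.982, 0.189, -0.0], [-0.001, 0.002, -1.0]]
```

Emit:
move_arm --jaw '[6.12, 6.12, 6.06, 6.03, 6.03, 6.03, 6.03, 6.03]' --pt "0 -0.17 0.5" --pt "0 -0.34 0.9" --pt "0 -0.34 0.9" --pt "0 -0.34 0.9" --pt "0 -0.34 0.9" --pt "0 -0.25 0.6" --pt "0 -0.15 0.3" --pt "0 0 0" --twist '[0, 0, 0, 0, 0, 0, 0, 0]'

```text
t: 8.68
ee_pos: [509.6, -205.1, 34.4]
orientation: [0.001, 0.637, 0.771, 0.0]
wrist_force: [0.5, 0.5, 0.5]
width: 60.5
```

```bash
python3 - <<'E'
from h import *
print(lidrow(eyes.read_camera("wrist")));brief()
E
```

```text
[array([215, 310]), array([311, 375])]
{'t': np.float64(8.72), 'ee_pos': array([ 509.95, -205.  ,   34.72]), 'wrist_force': array([ 0.13, -0.04,  0.19]), 'width': np.float64(60.14), 'joint_pos': array([ 0.15,  0.56,  0.16,  2.01, -0.16,  0.57,  2.17])} [[-0.189, 0.982, 0.003], [0.982, 0.189, -0.001], [-0.001, 0.002, -1.0]]
```

Emit:
move_arm --jaw '[6.02, 6.02, 6.02, 6.02, 6.02]' --pt "0 0 0" --pt "0 0 0" --pt "0 0.1 -0.3" --pt "0 0.2 -0.6" --pt "0 0.2 -0.6" --twist '[0, 0, 0, 0, 0]'

```text
t: 9.35
ee_pos: [512.2, -204.6, 41.0]
orientation: [0.001, 0.637, 0.771, 0.001]
wrist_force: [1.0, 0.2, 0.3]
width: 60.2
```

```bash
python3 - <<'E'
from h import *
print(lidrow(eyes.read_camera("wrist")));brief()
E
```

```text
[array([205, 293]), array([295, 375])]
{'t': np.float64(9.4), 'ee_pos': array([ 512.16, -204.54,   40.92]), 'wrist_force': array([0.3 , 0.78, 0.52]), 'width': np.float64(60.34), 'joint_pos': array([ 0.14,  0.56,  0.16,  2.01, -0.15,  0.59,  2.17])} [[-0.189, 0.982, 0.003], [0.982, 0.189, -0.001], [-0.001, 0.003, -1.0]]
```

Emit:
move_arm --jaw '[6.1, 6.1, 6.0, 6.0, 6.0, 6.0, 6.0]' --pt "0 -0.2 0.5" --pt "0 -0.3 1.1" --pt "0 -0.3 1.1" --pt "0 -0.3 1.1" --pt "0 -0.25 0.8" --pt "0 -0.2 0.4" --pt "0 -0.2 0.4" --twist '[0, 0, 0, 0, 0, 0, 0]'

```text
t: 10.28
ee_pos: [510.7, -205.1, 37.7]
orientation: [0.002, 0.637, 0.771, 0.001]
wrist_force: [0.4, 0.2, 1.4]
width: 59.8
```

```bash
python3 - <<'E'
from h import *
print(lidrow(eyes.read_camera("wrist")));brief()
E
```

```text
[array([210, 302]), array([303, 375])]
{'t': np.float64(10.32), 'ee_pos': array([ 510.78, -205.07,   37.59]), 'wrist_force': array([-0.33,  0.47,  2.36]), 'width': np.float64(60.16), 'joint_pos': array([ 0.14,  0.56,  0.16,  2.01, -0.15,  0.58,  2.17])} [[-0.189, 0.982, 0.004], [0.982, 0.189, -0.001], [-0.002, 0.004, -1.0]]
```

Emit:
move_arm --jaw '[6.0, 6.0, 6.0]' --pt "0 0.1 -0.3" --pt "0 0.2 -0.7" --pt "0 0.2 -0.7" --twist '[0, 0, 0]'

```text
t: 10.7
ee_pos: [513.1, -204.6, 45.0]
orientation: [0.002, 0.637, 0.771, 0.001]
wrist_force: [-0.7, 1.3, 1.8]
width: 60.2
```

```bash
python3 - <<'E'
from h import *
print(lidrow(eyes.read_camera("wrist")));brief()
E
```

```text
[array([201, 286]), array([287, 375])]
{'t': np.float64(10.75), 'ee_pos': array([ 513.07, -204.65,   44.94]), 'wrist_force': array([ 0.28, -0.05,  1.29]), 'width': np.float64(59.91), 'joint_pos': array([ 0.14,  0.55,  0.16,  2.01, -0.15,  0.59,  2.17])} [[-0.189, 0.982, 0.005], [0.982, 0.189, -0.001], [-0.002, 0.005, -1.0]]
```

Emit:
move_arm --jaw '[6.1, 6.1, 6.1, 5.96, 5.96, 5.96, 5.97, 6.0, 6.015, 6.025, 6.025]' --pt "0 -0.2 0.6" --pt "0 -0.5 1.2" --pt "0 -0.6 1.8" --pt "0 -0.6 1.8" --pt "0 -0.6 1.8" --pt "0 -0.55 1.5" --pt "0 -0.5 1.3" --pt "0 -0.5 1.3" --pt "0 -0.5 1.3" --pt "0 -0.5 1.3" --pt "0 -0.5 1.3" --twist '[0, 0, 0, 0, 0, 0, 0, 0, 0, 0, 0]'

```text
t: 12.12
ee_pos: [508.4, -205.7, 32.0]
orientation: [0.002, 0.637, 0.771, 0.001]
wrist_force: [0.4, 0.1, 0.9]
width: 60.2
```

```bash
python3 - <<'E'
from h import *
print(lidrow(eyes.read_camera("wrist")));brief()
E
```

```text
[array([218, 317]), array([318, 375])]
{'t': np.float64(12.18), 'ee_pos': array([ 508.4 , -205.68,   31.98]), 'wrist_force': array([-0.1 , -0.15, -0.55]), 'width': np.float64(60.36), 'joint_pos': array([ 0.15,  0.57,  0.15,  2.02, -0.16,  0.56,  2.17])} [[-0.189, 0.982, 0.006], [0.982, 0.189, -0.001], [-0.002, 0.005, -1.0]]
```

Emit:
move_arm --jaw '[5.98, 5.98, 5.98, 5.98, 5.98]' --pt "0 0 0" --pt "0 0 0" --pt "0 0.1 -0.3" --pt "0 0.2 -0.5" --pt "0 0.2 -0.5" --twist '[0, 0, 0, 0, 0]'

```text
t: 12.8
ee_pos: [510.3, -205.1, 37.0]
orientation: [0.002, 0.637, 0.771, 0.001]
wrist_force: [-0.1, 0.7, -2.8]
width: 59.9
```

```bash
python3 - <<'E'
from h import *
print(lidrow(eyes.read_camera("wrist")));brief()
E
```

```text
[array([215, 318]), array([319, 375])]
{'t': np.float64(12.85), 'ee_pos': array([ 510.25, -205.15,   36.95]), 'wrist_force': array([-0.84,  0.09, -1.55]), 'width': np.float64(60.02), 'joint_pos': array([ 0.15,  0.56,  0.16,  2.01, -0.16,  0.57,  2.17])} [[-0.189, 0.982, 0.005], [0.982, 0.189, -0.001], [-0.002, 0.005, -1.0]]
```

Now the lid/red border stays put while the far edge shifts, so the tin is swinging and carrying part of its weight. I'll continue along the arc.

Emit:
move_arm --jaw '[5.98, 5.98, 5.98, 5.98, 5.98]' --pt "0 0.27 -0.56" --pt "0 0.55 -1.05" --pt "0 0.85 -1.5" --pt "0 1.18 -2.0" --pt "0 1.18 -2.0" --twist '[0, 0, 0, 0, 0]'

```text
t: 13.48
ee_pos: [522.7, -202.9, 57.7]
orientation: [0.003, 0.637, 0.771, 0.002]
wrist_force: [0.6, 0.1, -1.2]
width: 60.0
```

```bash
python3 - <<'E'
from h import *
c=eyes.read_camera("wrist");print(lidrow(c));brief()
d=eyes.read_camera("side")
a=c["img"][180:400,150:490,::-1];b=cv2.resize(d["img"][140:230,330:430,::-1],None,fx=3,fy=3)
z=np.zeros((270,660,3),np.uint8);z[:220,:340]=a;z[:270,350:650]=b;cv2.imwrite("pics/m4.png",z)
E
```

```text
[array([200, 321]), array([322, 375])]
{'t': np.float64(13.52), 'ee_pos': array([ 522.5 , -202.9 ,   57.48]), 'wrist_force': array([ 0.88,  0.52, -1.66]), 'width': np.float64(59.95), 'joint_pos': array([ 0.13,  0.54,  0.17,  1.98, -0.15,  0.62,  2.15])} [[-0.189, 0.982, 0.007], [0.982, 0.189, -0.001], [-0.002, 0.006, -1.0]]
```

View pics/m4.png

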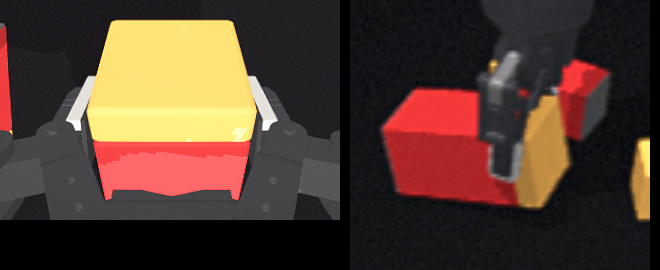

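The tin is pivoting on its foot edge, tilted about 13°.

Emit:
move_arm --jaw '[5.98, 5.98, 5.98, 5.98, 5.98, 5.98, 5.98, 5.98, 5.98]' --pt "0 0.45 -0.55" --pt "0 0.93 -1.07" --pt "0 1.4 -1.52" --pt "0 1.92 -1.94" --pt "0 2.52 -2.38" --pt "0 3.16 -2.78" --pt "0 3.82 -3.13" --pt "0 4.5 -3.44" --pt "0 4.5 -3.44" --twist '[0, 0, 0, 0, 0, 0, 0, 0, 0]'

```text
t: 14.7
ee_pos: [567.2, -194.1, 92.3]
orientation: [0.003, 0.636, 0.771, 0.002]
wrist_force: [-0.4, 0.0, -3.4]
width: 60.1
```

```bash
python3 - <<'E'
from h import *
c=eyes.read_camera("wrist");print(lidrow(c));brief()
d=eyes.read_camera("side")
a=c["img"][180:400,150:490,::-1];b=cv2.resize(d["img"][130:220,330:430,::-1],None,fx=3,fy=3)
z=np.zeros((270,660,3),np.uint8);z[:220,:340]=a;z[:270,350:650]=b;cv2.imwrite("pics/m5.png",z)
E
```

```text
[array([200, 322]), array([323, 375])]
{'t': np.float64(14.75), 'ee_pos': array([ 566.51, -194.28,   92.01]), 'wrist_force': array([-0.24,  0.32, -3.38]), 'width': np.float64(59.71), 'joint_pos': array([ 0.09,  0.53,  0.18,  1.88, -0.14,  0.74,  2.11])} [[-0.19, 0.982, 0.007], [0.982, 0.19, -0.001], [-0.002, 0.006, -1.0]]
```

View pics/m5.png

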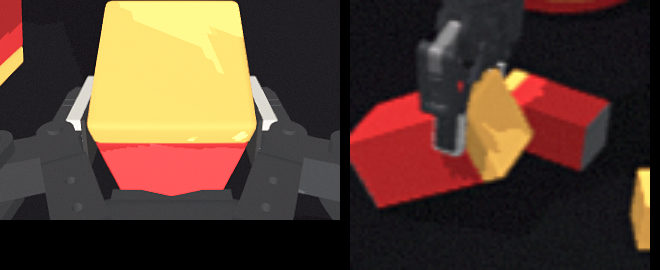

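The force is now the full weight and the tilt is only about 30°, so the pinch seized and the foot has left the glass. I'll go back down the arc and loosen slightly.

Emit:
move_arm --jaw '[5.98, 5.98, 5.98, 5.99, 5.99]' --pt "0 -0.8 0.5" --pt "0 -1.6 0.9" --pt "0 -2.4 1.3" --pt "0 -2.4 1.3" --pt "0 -2.4 1.3" --twist '[0, 0, 0, 0, 0]'

```text
t: 15.42
ee_pos: [542.2, -199.1, 78.7]
orientation: [0.002, 0.637, 0.771, 0.001]
wrist_force: [0.7, 0.4, -2.7]
width: 60.2
```

```bash
cat >> h.py <<'E'
def pair(n):
    c=eyes.read_camera("wrist");print(lidrow(c));brief()
    d=eyes.read_camera("side")
    a=c["img"][170:400,150:490,::-1];b=cv2.resize(d["img"][110:220,310:430,::-1],None,fx=3,fy=3)
    z=np.zeros((330,710,3),np.uint8);z[:230,:340]=a;z[:330,350:710]=b;cv2.imwrite("pics/"+n,z)
E
python3 -c "
from h import *
pair('m6.png')"
```

```text
[array([200, 321]), array([322, 375])]
{'t': np.float64(15.48), 'ee_pos': array([ 542.55, -199.03,   78.76]), 'wrist_force': array([ 0.12,  0.12, -2.21]), 'width': np.float64(59.94), 'joint_pos': array([ 0.11,  0.53,  0.18,  1.93, -0.14,  0.69,  2.13])} [[-0.189, 0.982, 0.006], [0.982, 0.189, -0.001], [-0.002, 0.006, -1.0]]
```

View pics/m6.png

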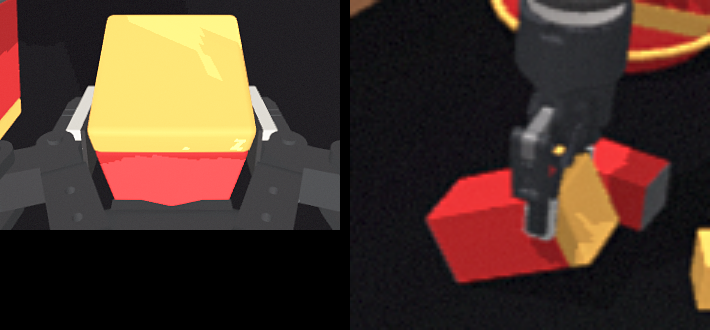

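```bash
cat >> h.py <<'E'
from scipy.optimize import least_squares
def tilt(c=None,pz=8.,off=8.):
    c=c or eyes.read_camera("wrist")
    hsv=cv2.cvtColor(cv2.medianBlur(c["img"],5),cv2.COLOR_RGB2HSV)[:,300:335]
    g=((hsv[...,0]>14)&(hsv[...,0]<36)&(hsv[...,1]>70)&(hsv[...,2]>80)).mean(1)>.6
    rows=np.flatnonzero(g);rows=rows[rows>60];obs=np.array([rows[0],rows[-1]+1.])
    s=manip.sense();M=R.from_quat(np.roll(s["orientation"],-1)).as_matrix()
    p=s["ee_pos"]-off*M[:,2];d=-M[:,1]*[1,1,0];d/=np.linalg.norm(d);K=np.array(c["K"]);E=np.array(c["extrinsics"])
    def rowsof(th,px,pz=pz):
        out=[]
        for x,z in((60,-30),(40,30)):
            a,b=x-px,z-pz;w=p+d*(a*np.cos(th)-b*np.sin(th))+np.array([0,0,a*np.sin(th)+b*np.cos(th)])
            q=E[:3,:3].T@(w-E[:3,3]);q=q/q[2];r2=q[0]**2+q[1]**2
            out.append(K[1,1]*q[1]*(1+c["k1"]*r2)+K[1,2])
        return np.array(out)
    f=least_squares(lambda v:rowsof(*v)-obs,[.3,40.])
    th,px=f.x
    a,b=-60-px,-30-pz
    foot=p+d*(a*np.cos(th)-b*np.sin(th))+np.array([0,0,a*np.sin(th)+b*np.cos(th)])
    print("tilt",np.degrees(th).round(1),"px",px.round(1),"foot edge",foot.round(1),"rows",obs,"cost",f.cost.round(2),"p",p.round(1),"F",s["wrist_force"].round(1),"t",s["t"])
E
python3 -c "
from h import *
tilt()"
```

```text
tilt 15.0 px 31.2 foot edge [ 619.6 -184.    26.4] rows [185. 322.] cost 0.0 p [ 542.8 -198.9   86.7] F [ 0.5 -0.9 -2.7] t 15.575
```

Emit:
move_arm --jaw '[5.99, 5.99, 5.99, 5.99, 6.0, 6.0]' --pt "0 -0.3 0.6" --pt "0 -0.6 1.2" --pt "0 -1.0 1.8" --pt "0 -1.0 1.9" --pt "0 -1.0 1.9" --pt "0 -1.0 1.9" --twist '[0, 0, 0, 0, 0, 0]'

```text
t: 16.32
ee_pos: [534.1, -200.8, 60.0]
orientation: [0.004, 0.636, 0.771, 0.002]
wrist_force: [-0.1, -0.8, -0.7]
width: 59.8
```

```bash
python3 -c "
from h import *
tilt()"
```

```text
tilt -8.8 px 6.6 foot edge [ 604.3 -187.2   40.6] rows [158. 225.] cost 0.0 p [ 534.  -200.8   68. ] F [ 0.6 -1.2 -0.2] t 16.375
```

```bash
python3 - <<'E'
from h import *
c=eyes.read_camera("wrist");save(c,"w7.png")
print(at(c,(318,225),60),at(c,(318,158),0))
t=eyes.read_camera("top");save(t,"t7.png",(340,170,120,130),3)
a=cv2.imread("pics/t7.png");b=cv2.resize(cv2.imread("pics/w7.png"),(400,250))
z=np.zeros((400,780,3),np.uint8);z[:390,:360]=a;z[:250,370:770]=b;cv2.imwrite("pics/m7.png",z);brief()
E
```

```text
[ 508.5 -208.    60. ] [ 492.6 -211.7    0. ]
{'t': np.float64(16.48), 'ee_pos': array([ 534.02, -200.82,   59.99]), 'wrist_force': array([ 0.92,  0.26, -1.16]), 'width': np.float64(59.67), 'joint_pos': array([ 0.12,  0.55,  0.17,  1.96, -0.15,  0.64,  2.15])} [[-0.19, 0.982, 0.008], [0.982, 0.19, -0.002], [-0.003, 0.007, -1.0]]
```

View pics/m7.png

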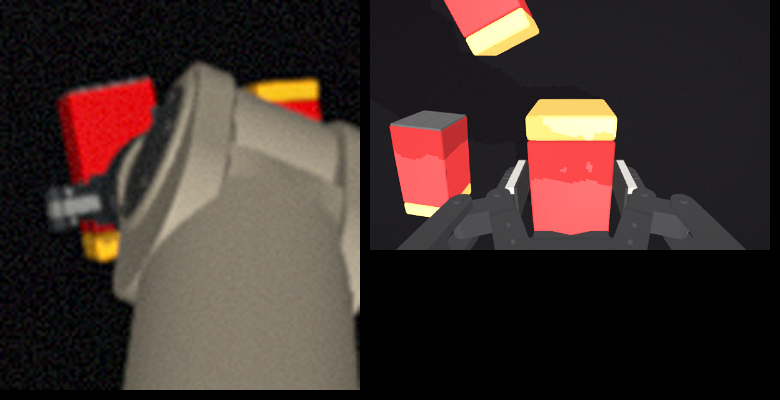

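Emit:
move_arm --jaw '[6.6, 6.6, 6.6, 6.6, 6.6, 6.03, 5.98, 5.98, 5.98, 5.98, 5.98]' --pt "0 -0.2 0" --pt "0 -2.0 1.0" --pt "0 -4.2 2.5" --pt "0 -4.2 4.1" --pt "0 -4.2 4.1" --pt "0 -4.2 4.1" --pt "0 -4.2 4.1" --pt "0 -4.2 4.1" --pt "0 -4.05 3.5" --pt "0 -3.9 3.0" --pt "0 -3.7 2.5" --twist '[0, 0, 0, 0, 0, 0, 0, 0, 0, 0, 0]'

```text
t: 17.85
ee_pos: [497.9, -207.9, 35.2]
orientation: [0.004, 0.636, 0.771, 0.002]
wrist_force: [0.3, -0.1, -2.9]
width: 59.8
```

```bash
python3 -c "
from h import *
tilt(pz=-3)"
```

```text
tilt -5.9 px 50.5 foot edge [ 609.1 -186.5   28.3] rows [249. 369.] cost 0.0 p [ 498.5 -207.9   43.7] F [ 1.   0.2 -1.8] t 17.9
```

```bash
sed -i 's/    f=least_squares/    tilt.r=rowsof\n    f=least_squares/' h.py; python3 -c "
from h import *
tilt(pz=-3)
for off in(0,8): print(tilt.r(0,42.5,3),'obs 225 332')
for a in(0,8,12): print(a,tilt.r(np.radians(a),54,-3),tilt.r(np.radians(a),57,-3))"
```

```text
tilt -5.9 px 51.1 foot edge [ 609.6 -186.4   28. ] rows [248. 367.] cost 0.0 p [ 498.4 -208.    43.4] F [ 0.1  0.2 -1.2] t 17.95
[222.08904297 340.20423847] obs 225 332
[222.08904297 340.20423847] obs 225 332
0 [248.78514951 379.08120802] [254.3572446  385.60449479]
8 [242.79227914 383.52093246] [248.04203449 388.78355186]
12 [240.02867921 384.86024559] [245.08826899 389.48417452]
```

Emit:
move_arm --jaw '[5.985, 5.985, 5.985]' --pt "0 0 0" --pt "0 0 0" --pt "0 0 0" --twist '[0, 0, 0]'

```text
t: 18.32
ee_pos: [498.4, -208.0, 35.4]
orientation: [0.004, 0.636, 0.771, 0.002]
wrist_force: [-0.3, -0.4, -0.6]
width: 59.7
```

```bash
python3 -c "
from h import *
tilt(pz=-3)"
```

```text
tilt -6.1 px 50.8 foot edge [ 609.3 -186.5   28.3] rows [248. 367.] cost 0.0 p [ 498.4 -208.    43.4] F [-0.2 -0.3 -1.2] t 18.375
```

```bash
cat >> h.py <<'E'
def tilt2(c=None):
    "tilt, px, pz assuming the foot edge is on the glass"
    import io,contextlib
    with contextlib.redirect_stdout(io.StringIO()): obs=tilt(c)
    s=manip.sense();pzw=s["ee_pos"][2]+8;obs=obs+[-3,8]
    f=least_squares(lambda v:np.r_[tilt.r(v[0],v[1],v[2])-obs,(60+v[1])*np.sin(v[0])+(30+v[2])*np.cos(v[0])-pzw],[.3,45.,3.])
    th,px,pz=f.x
    h=(60+px)*np.cos(th)-(30+pz)*np.sin(th)
    print("tilt",np.degrees(th).round(1),"px,pz",px.round(1),pz.round(1),"cost",f.cost.round(2),"edge ahead",h.round(1),"phi",np.degrees(np.arctan2(pzw,h)).round(1),"ee",s["ee_pos"].round(1),"F",s["wrist_force"].round(1),"t",s["t"])
E
sed -i 's/"t",s\["t"\])$/"t",s["t"]);return obs/;' h.py
python3 -c "
from h import *
tilt2()"
```

```text
tilt 5.1 px,pz 57.4 3.2 cost 0.0 edge ahead 114.0 phi 20.8 ee [ 498.4 -208.    35.4] F [-0.5 -0.  -0.9] t 18.425
```

Emit:
move_arm --jaw '[5.98, 5.98, 5.98, 5.98, 5.98, 5.98]' --pt "0 0.15 -0.4" --pt "0 0.4 -0.9" --pt "0 0.62 -1.35" --pt "0 0.83 -1.76" --pt "0 1.18 -2.3" --pt "0 1.53 -2.83" --twist '[0, 0, 0, 0, 0, 0]'

```text
t: 19.18
ee_pos: [513.5, -205.0, 64.2]
orientation: [0.004, 0.636, 0.771, 0.002]
wrist_force: [0.6, 0.9, -3.2]
width: 59.9
```

```bash
python3 -c "
from h import *
tilt2()"
```

```text
tilt 23.7 px,pz 53.7 -0.3 cost 0.0 edge ahead 92.1 phi 38.3 ee [ 514.4 -204.9   64.9] F [ 0.3 -0.1 -1.1] t 19.225
```

Emit:
move_arm --jaw '[5.985, 5.985, 5.985, 5.985, 5.985]' --pt "0 0.47 -0.56" --pt "0 1.04 -1.17" --pt "0 1.57 -1.67" --pt "0 2.13 -2.14" --pt "0 2.13 -2.14" --twist '[0, 0, 0, 0, 0]'

```text
t: 19.85
ee_pos: [536.0, -200.7, 87.1]
orientation: [0.005, 0.636, 0.772, 0.003]
wrist_force: [0.5, -0.1, -0.8]
width: 60.0
```

```bash
python3 -c "
from h import *
tilt2();save(eyes.read_camera('side'),'s8.png',(290,90,150,130),3)"
```

```text
tilt 45.9 px,pz 47.1 -4.3 cost 0.0 edge ahead 56.0 phi 59.4 ee [ 535.6 -200.8   86.8] F [ 0.6 -0.2 -1.3] t 19.9
```

Emit:
move_arm --jaw '[5.985, 5.985, 5.985, 5.985, 5.985, 5.985]' --pt "0 0.73 -0.44" --pt "0 1.43 -0.83" --pt "0 2.17 -1.17" --pt "0 2.92 -1.45" --pt "0 3.7 -1.68" --pt "0 3.7 -1.68" --twist '[0, 0, 0, 0, 0, 0]'

```text
t: 20.7
ee_pos: [572.9, -193.5, 104.4]
orientation: [0.006, 0.636, 0.772, 0.003]
wrist_force: [0.3, -0.5, 1.2]
width: 59.5
```

```bash
python3 -c "
from h import *
tilt2();save(eyes.read_camera('side'),'s9.png',(290,80,150,140),4)"
```

```text
tilt 54.9 px,pz 48.3 -1.8 cost 62.68 edge ahead 39.2 phi 70.7 ee [ 572.5 -193.7  104.2] F [-0.6 -0.4  1.1] t 20.75
```

View pics/s9.png

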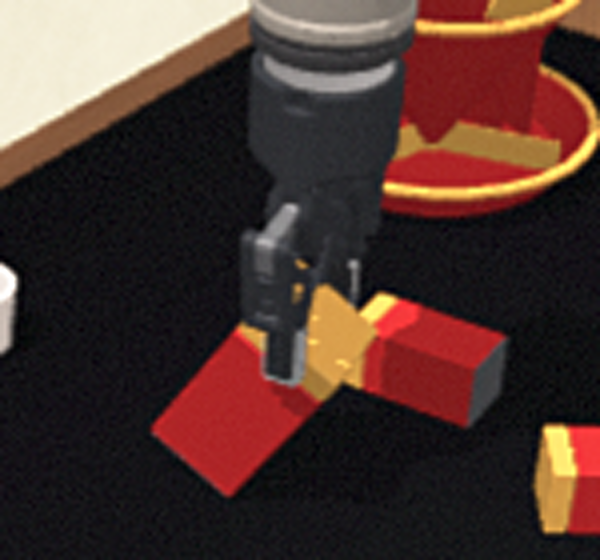

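Emit:
move_arm --jaw '[5.985, 5.985, 5.985, 5.985, 5.985, 5.985, 5.985]' --pt "0 0.9 -0.25" --pt "0 1.8 -0.42" --pt "0 2.7 -0.52" --pt "0 3.6 -0.52" --pt "0 4.5 -0.45" --pt "0 5.4 -0.3" --pt "0 5.4 -0.3" --twist '[0, 0, 0, 0, 0, 0, 0]'

```text
t: 21.68
ee_pos: [626.3, -183.1, 107.8]
orientation: [0.006, 0.636, 0.772, 0.003]
wrist_force: [1.2, 0.1, 0.2]
width: 59.7
```

```bash
python3 - <<'E'
from h import *
brief()
d=eyes.read_camera("side");save(d,"s10.png",(270,60,170,150),4)
# red side face orientation in side view: fit quad to red mask of tin
im=d["img"];hsv=cv2.cvtColor(cv2.medianBlur(im,3),cv2.COLOR_RGB2HSV)
m=((hsv[...,0]<6)|(hsv[...,0]>174))&(hsv[...,1]>150)&(hsv[...,2]>60);k=np.zeros(m.shape,np.uint8);k[120:240,290:375]=m[120:240,290:375]
c=max(cv2.findContours(k,0,2)[0],key=cv2.contourArea)
print(cv2.approxPolyDP(c,3,True)[:,0].tolist(),cv2.contourArea(c))
E
```

```text
{'t': np.float64(21.68), 'ee_pos': array([ 626.33, -183.08,  107.81]), 'wrist_force': array([1.16, 0.08, 0.2 ]), 'width': np.float64(59.68), 'joint_pos': array([ 0.06,  0.58,  0.19,  1.74, -0.14,  0.82,  2.07])} [[-0.191, 0.981, 0.014], [0.982, 0.191, -0.002], [-0.005, 0.013, -1.0]]
[[362, 157], [351, 169], [335, 168], [326, 160], [324, 194], [347, 203], [357, 190]] 1093.5
```

```bash
python3 - <<'E'
from h import *
d=eyes.read_camera("side");E=np.array(d["extrinsics"]);K=np.array(d["K"])
P=[at(d,p,0) for p in((324,195),(347,204),(358,190))];print(P,[np.linalg.norm(P[i]-P[i+1]) for i in(0,1)])
def pr(w):
    q=E[:3,:3].T@(np.array(w)-E[:3,3]);return (K@(q/q[2]))[:2].round(1)
for p in P: print(pr(p),pr(p+[0,0,100]),pr(p+[0,0,120]))
im=d["img"][90:210:6,310:370:6];print("\n".join(" ".join("%3d,%3d,%3d"%tuple(x) for x in r) for r in im[:4]) )
E
```

```text
[array([ 664.5, -155.3,    0. ]), array([ 601.4, -162.3,    0. ]), array([ 612.6, -221.3,    0. ])] [np.float64(63.48708530087047), np.float64(60.05364268718427)]
[324. 195.] [323.6 159.9] [323.5 152.3]
[347. 204.] [348.1 168.5] [348.3 160.8]
[358. 190.] [359.7 155. ] [360.1 147.5]
243,237,214 245,240,219 245,239,218 173,164,141 150,145,144 117,113,113  55, 53, 53  74, 72, 72 162,158,158  45, 48, 51
243,237,214 245,239,218 246,241,220 105, 91, 76  43, 43, 47  40, 41, 44  65, 66, 69  52, 52, 55  39, 40, 45  51, 46, 43
244,237,216 205,178,146 134, 91, 62  75, 60, 53  45, 44, 49  51, 52, 55  45, 45, 48  43, 41, 45  40, 42, 46  65, 40, 44
126, 82, 56 132, 89, 62  68, 47, 35  40, 42, 44  48, 50, 52  47, 47, 50  45, 46, 50  47, 45, 48  37, 38, 42 108, 35, 40
```

View pics/s10.png

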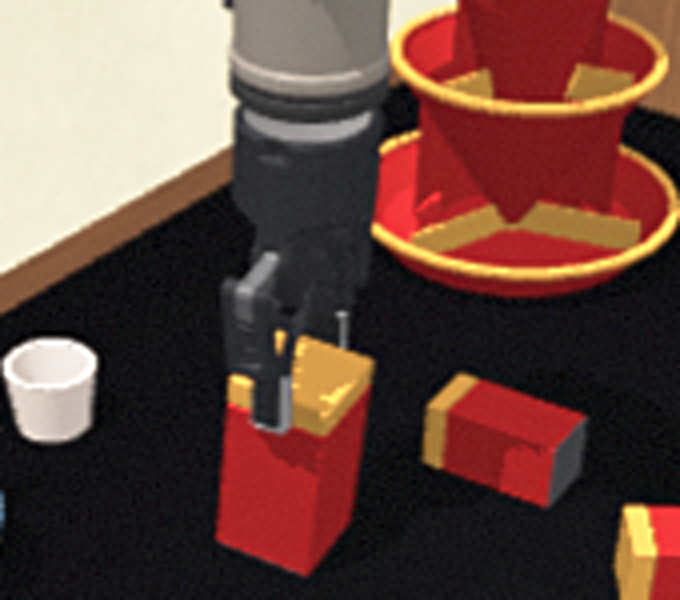

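The tin is almost upright, with its foot edge at x≈607 as intended and leaning about 5° short. I'll finish the tilt, then release and rise.

Emit:
move_arm --jaw '[5.985, 5.985, 5.985, 5.985]' --pt "0 0.4 0.05" --pt "0 0.8 0.1" --pt "0 1.0 0.15" --pt "0 1.0 0.15" --twist '[0, 0, 0, 0]'

```text
t: 22.28
ee_pos: [635.2, -181.4, 106.2]
orientation: [0.006, 0.636, 0.772, 0.003]
wrist_force: [1.1, 0.4, -3.5]
width: 60.3
```

Emit:
move_arm --jaw '[6.05, 6.15, 6.4, 7.0, 7.8, 7.8, 7.8, 7.8, 7.8, 7.8, 7.8, 7.8]' --pt "0 0 0" --pt "0 0 0" --pt "0 0 0" --pt "0 0 0" --pt "0 0 0" --pt "0 0 0" --pt "0 0 -1" --pt "0 0 -3" --pt "0 0 -6" --pt "0 0 -9" --pt "0 0 -12" --pt "0 0 -12" --twist '[0, 0, 0, 0, 0, 0, 0, 0, 0, 0, 0, 0]'

```text
t: 23.78
ee_pos: [635.6, -181.9, 230.8]
orientation: [0.009, 0.636, 0.771, 0.005]
wrist_force: [-0.1, 0.4, 0.4]
width: 78.3
```

```bash
python3 - <<'E'
from h import *
brief()
d=eyes.read_camera("side");a=d["img"][60:220,230:440,::-1];w=eyes.read_camera("wrist")["img"][...,::-1]
t=eyes.read_camera("top")["img"][...,::-1]
z=np.zeros((600,800,3),np.uint8);z[:320,:420]=cv2.resize(a,(420,320));z[:230,430:798]=cv2.resize(w,(368,230));z[320:600,:448]=cv2.resize(t,(448,280));cv2.imwrite("pics/f.png",z)
E
```

```text
{'t': np.float64(23.78), 'ee_pos': array([ 635.56, -181.86,  230.82]), 'wrist_force': array([-0.15,  0.43,  0.35]), 'width': np.float64(78.29), 'joint_pos': array([ 0.03,  0.46,  0.22,  1.63, -0.11,  1.04,  2.04])} [[-0.19, 0.982, 0.02], [0.982, 0.19, -0.003], [-0.007, 0.019, -1.0]]
```

```bash
python3 - <<'E'
from h import *
d=eyes.read_camera("side");E=np.array(d["extrinsics"]);K=np.array(d["K"])
hsv=cv2.cvtColor(cv2.medianBlur(d["img"],3),cv2.COLOR_RGB2HSV);H,S,V=cv2.split(hsv)
for nm,m in(("red",((H<6)|(H>174))&(S>150)&(V>60)),("gold",(H>12)&(H<30)&(S>90)&(V>70))):
    k=np.zeros(H.shape,np.uint8);k[110:240,310:370]=m[110:240,310:370]
    c=max(cv2.findContours(k,0,2)[0],key=cv2.contourArea);print(nm,cv2.approxPolyDP(c,2,True)[:,0].tolist())
    if nm=="gold": print([at(d,p,120) for p in cv2.approxPolyDP(c,2,True)[:,0].astype(float)])
    else: print([at(d,p,0) for p in cv2.approxPolyDP(c,2,True)[:,0].astype(float)])
w=eyes.read_camera("wrist");hsv=cv2.cvtColor(cv2.medianBlur(w["img"],5),cv2.COLOR_RGB2HSV);H,S,V=cv2.split(hsv)
k=((H>12)&(H<36)&(S>60)&(V>80)).astype(np.uint8)
for c in cv2.findContours(k,0,2)[0]:
    if cv2.contourArea(c)>1500:print("wrist gold",cv2.approxPolyDP(c,4,True)[:,0].tolist(),[at(w,p,120) for p in cv2.approxPolyDP(c,4,True)[:,0].astype(float)])
t=eyes.read_camera("top")
for q in("green_tin_center","teapot"): print(q,eyes.recognise(q,"top")[:1])
E
```

```text
red [[359, 156], [347, 168], [323, 161], [326, 197], [346, 203], [355, 193]]
[array([ 697.7, -344. ,    0. ]), array([ 689.2, -279.2,    0. ]), array([ 758.2, -265.9,    0. ]), array([ 656. , -152.3,    0. ]), array([ 605.5, -163.8,    0. ]), array([ 611.4, -207.3,    0. ])]
gold [[335, 142], [323, 154], [323, 160], [347, 166], [359, 154], [359, 149]]
[array([ 671.3, -205.2,  120. ]), array([ 661. , -149.4,  120. ]), array([ 646. , -131.1,  120. ]), array([ 591.8, -144.9,  120. ]), array([ 599. , -198.3,  120. ]), array([ 610.9, -214.9,  120. ])]
wrist gold [[280, 163], [282, 239], [359, 238], [361, 163]] [array([ 609.2, -216.3,  120. ]), array([ 666.7, -205.9,  120. ]), array([ 654.7, -148.9,  120. ]), array([ 598.4, -160.4,  120. ])]
wrist gold [[0, 112], [0, 124], [35, 179], [40, 218], [0, 199], [0, 214], [27, 228], [42, 225], [32, 258], [0, 281], [2, 286], [23, 277], [37, 263], [47, 243], [50, 214], [31, 151]] [array([ 609. , -424.8,  120. ]), array([ 617.9, -425.5,  120. ]), array([ 655.5, -398.8,  120. ]), array([ 687.4, -397.1,  120. ]), array([ 678.1, -431.5,  120. ]), array([ 691.3, -433.2,  120. ]), array([ 698.7, -409.6,  120. ]), array([ 693.2, -395.9,  120. ]), array([ 725.8, -408. ,  120. ]), array([ 756.6, -442.8,  120. ]), array([ 761.4, -441.6,  120. ]), array([ 746.8, -419. ,  120. ]), array([ 729.6, -403.9,  120. ]), array([ 708.6, -392.8,  120. ]), array([ 682.2, -388.1,  120. ]), array([ 634.1, -400.6,  120. ])]
green_tin_center [{'uv': [226.6, 242.2], 'score': 0.62}]
teapot [{'uv': [290.3, 116.0], 'score': 0.8}]
```

```bash
python3 -c "
from h import *
print(manip.close_job());brief()"
```

```text
the job is handed in; nothing more can be done
None
the job is handed in; nothing more can be done
```

The large red tin now stands on its foot with the gold lid on top, at about (632, -183). It pivoted over its foot edge at x ≈ 607, which is where that edge lay at the start. I pinched it lightly near the lid and swung it up in an arc. The gripper was open and well clear when I handed in, at about 24 s of the 38 s allowed.

**Last checks:**
- **Upright:** the wrist camera saw the lid as a square of about 58 x 58 mm at 120 mm height, and the side view agreed.
- **Bystanders:** the networks found the green tin and the teapot within about 4 pixels of where they first were.
- **Force:** the wrist force was close to zero. The highest reading I saw was about 5 N.

**What went wrong on the way:**
- **Foot left the glass:** while I searched for the right pinch, the foot did not always stay down. I lifted the tin level by about 9 mm once. In one early arc the foot came up an estimated 15–25 mm.
- **Slipped:** the tin slipped back flat onto the glass twice before the final tip. It lay in essentially the same spot afterwards.
- **Final arc:** the force readings showed the foot mostly carrying its share of the weight. The force reached about the full weight (3.2–3.5 N) for a moment, just after the arc began and just before release.
- **No final picture viewed:** I had used up the 12 views, so the last check rests on numbers only.

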